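# Pack the stripped microscope's optics into the accessory tray

## Robot

A 6-joint arm with a two-finger parallel gripper is mounted at the origin on the work surface. World frame = base frame: x ahead of the robot, y to its left, z up, the work surface at z = 0. Lengths are in m, angles in rad, forces in N, time in s.
With the tool pointing down it reaches from about 0.25 to 0.775 m from the base axis. Payload 4 kg.
Tool frame: the origin (TCP) lies at the very end of the fingers, on their centre line; the grasp point (between the pads) lies 19 mm behind it (tcp_to_grasp is the distance from the TCP to the grasp point, in m); z points along the fingers, y is the line along which they close (so a half turn about z gives the same grasp; the last joint's range is limited). The gripper opens to 94 mm and grips with 3 to 60 N. Pads are 16 mm wide; open, the fingers measure 119 mm over their backs; the gripper's body (75 mm by 177 mm) begins 78 mm behind the grasp point.
Start: joints at [-1.291, 0.087, 1.371, -0, 1.684, -0.103], TCP at [0.205, -0.51, 0.206] pointing down, gripper open.
Joint ranges: [-3.1, 3.1], [-0.76, 2.03], [0.27, 2.55], [-1.08, 4.22], [0.17, 2.65], [-2.57, 2.57]. Speed limits (rad/s): [2.79, 2.79, 3.14, 3.14, 3.14, 3.14].

## Interface

Orientations are given as [roll, pitch, yaw] about the fixed x, y, z axes, in that order (R = Rz(yaw) Ry(pitch) Rx(roll)).
In Python, from bench import * gives the robot as it stands.
- The arm moves only by the tool send_path, called after ">>>" as name(argument=value, ...), one argument or row to a line, values as JSON. Schema: {"type":"object","properties":{"motion":{"type":"array","items":{"type":"array","items":{"type":"array","items":{"type":"number"},"minItems":5,"maxItems":5},"minItems":1,"maxItems":20},"minItems":1,"maxItems":1},"only":{"type":"string"},"quiet":{"type":"boolean"},"lines":{"type":"string"}},"required":["motion"],"additionalProperties":false}. motion is a list that holds a single list of rows (three levels of brackets), with 1 to 20 rows, each of 5 numbers: the finger opening in m, then dx, dy, dz in m, then a turn about the tool's z in rad; each row shifts and turns the commanded pose from where the row before left it, along the tool's axes as they then stand; what a row does not reach is not made up. A row lasts 1/12 s, in which the tool goes at most 0.0417 m and 0.125 rad, less where a joint would pass 70% of its speed; a pose out of reach is approached as far as the arm can. The fingers move at their own pace and stop on an object; the grip force is fixed at half the most. Time passes only in rows, so rows that do not move let the fingers close. The tool returns the time, the measured TCP pose, the force, the opening and the grip force at its end. only (a regular expression) keeps the lines of the reply that match it, lines (a string "A,B") keeps lines A to B, and quiet returns only ok. Input that does not fit is refused with a message, and nothing moves.
- get_obs(): the state, without advancing time (a new reading comes with each control period).
- snapshot(name): name is "side" or "top"; returns a dict with "color" (384x512x3 uint8, blue, green, red), "fx", "fy", "cx", "cy" (pixels), "extrinsics" (4x4, takes a point from world to camera coordinates). Camera axes: x right, y down, z forward; pixel columns grow to the right and rows downward; lengths in m; the calibration is good to about 2 mm. A picture is of the moment at which its call begins. There is no depth.
- close_job(): hands the job in; it is judged then, once.
The state is a dict: "time": time; "joint_positions": joint angles; "qvel": joint speeds; "joint_torque": joint torques, N m; "tool_pos": TCP position; "ee_rot": TCP orientation; "wrist_force": force on the tool from outside, world axes, zero at the start; "wrist_torque": the same for the moment, N m; "width": finger opening in m; "finger_force": force on a finger pad.
Only numpy, scipy, OpenCV 4.12 (cv2) and the standard library are available. Lean on these libraries where they do the work, as an engineer would, in place of code of your own. Each camera call takes 0.05 s, during which the arm holds its last target. There are 200 camera calls.

## Task

The microscope has been stripped for service: put its three objectives and the filter cube away in the accessory tray, each standing upright on the bottom of its own well - every objective, thread down, in the round well made for its width (widest in the widest, slimmest in the narrowest) and the cube in the rectangular one. Set them down gently, do not drop them in. The two eyepieces do not belong in the tray: leave them standing where they are on the mat.

Things in the scene. Friction and masses are not known exactly. Their poses are not given: they have to be found in the camera images.
- objective_wide: Objective standing on the service mat, thread down, nose up: steel, black sleeve round the barrel, stepped nose with a small front lens on top. The shortest and widest: 46 mm tall, barrel 40 mm in diameter from 5 to 32 mm above its underside, thread 32 mm in diameter below that, nose 24 mm in diameter. Origin: centre of its underside, +z up; round. Grip it by the barrel. About 260 g.
- objective_medium: Objective standing on the service mat, thread down, nose up: steel, black sleeve round the barrel, stepped nose with a small front lens on top. The middle one: 54 mm tall, barrel 32 mm in diameter from 5 to 40 mm above its underside, thread 25 mm in diameter below that, nose 14 mm in diameter. Origin: centre of its underside, +z up; round. Grip it by the barrel. About 200 g.
- objective_slim: Objective standing on the service mat, thread down, nose up: steel, black sleeve round the barrel, stepped nose with a small front lens on top. The longest and slimmest: 64 mm tall, barrel 24 mm in diameter from 5 to 50 mm above its underside, thread 20 mm in diameter below that, nose 6 mm in diameter. Origin: centre of its underside, +z up; round. Grip it by the barrel. About 130 g.
- filter_cube: Fluorescence filter cube: a black rectangular block, 50 mm (its x) by 32 mm (its y) and 38 mm tall, with a round glass window on top and on both ends, standing on the service mat (a fixed grey sheet, 3 mm thick). Origin: centre of its underside, +z up. A half turn makes no difference. Grip it across the 32 mm. About 140 g.
- well_wide: Home of the widest objective. White block, 78 x 78 x 24 mm, one of four set two by two (82 mm apart, in any order) in the fixed grey tray. Its round well is the widest: 56 mm across, 18 mm deep. Origin: centre of the block's underside, 4 mm above the bench, in line with the well's middle; +z up, x and y along the sides; well bottom at 6 mm, block top at 24 mm. Fixed.
- well_medium: Home of the middle objective. White block, 78 x 78 x 24 mm, one of four set two by two (82 mm apart, in any order) in the fixed grey tray. Its round well is the middle one: 48 mm across, 18 mm deep. Origin: centre of the block's underside, 4 mm above the bench, in line with the well's middle; +z up, x and y along the sides; well bottom at 6 mm, block top at 24 mm. Fixed.
- well_slim: Home of the slimmest objective. White block, 78 x 78 x 24 mm, one of four set two by two (82 mm apart, in any order) in the fixed grey tray. Its round well is the narrowest: 40 mm across, 18 mm deep. Origin: centre of the block's underside, 4 mm above the bench, in line with the well's middle; +z up, x and y along the sides; well bottom at 6 mm, block top at 24 mm. Fixed.
- well_cube: Home of the filter cube. White block, 78 x 78 x 24 mm, one of four set two by two (82 mm apart, in any order) in the fixed grey tray. Its well is rectangular, 66 mm along the block's x by 48 mm along its y, 18 mm deep. Origin: centre of the block's underside, 4 mm above the bench, in line with the well's middle; +z up, x and y along the sides; well bottom at 6 mm, block top at 24 mm. Fixed.
- eyepiece_a: Eyepiece, one of two alike, not for the tray: stands on the mat among the objectives, bright barrel (30 mm diameter, 22 mm high) down, wider black body (38 mm diameter) up, 52 mm tall, its flat top a 24 mm lens in a black rim. About 120 g. Origin: centre of its underside, +z up. Parts on the mat stand 70 mm or more apart, in any order.
- eyepiece_b: Eyepiece, one of two alike, not for the tray: stands on the mat among the objectives, bright barrel (30 mm diameter, 22 mm high) down, wider black body (38 mm diameter) up, 52 mm tall, its flat top a 24 mm lens in a black rim. About 120 g. Origin: centre of its underside, +z up.

How it is judged:
At the end, for the whole second after the job is handed in: Each objective and the cube stands in its own well: within 12 mm of its axis, underside 3 to 10 mm above the block's underside (well bottom: 6 mm), upright within 0.1 rad, slower than 0.02 m/s. Both eyepieces upright within 0.1 rad, within 20 mm of where they stood (horizontal distance between objective_wide and well_wide below 0.012 m and z of objective_wide in the frame of well_wide between 0.003 and 0.01 m and angle between each of objective_wide, objective_medium, objective_slim, filter_cube, eyepiece_a, eyepiece_b's own z axis and vertical below 0.1 rad and linear speed of each of objective_wide, objective_medium, objective_slim, filter_cube below 0.02 m/s and horizontal distance between objective_medium and well_medium below 0.012 m and z of objective_medium in the frame of well_medium between 0.003 and 0.01 m and horizontal distance between objective_slim and well_slim below 0.012 m and z of objective_slim in the frame of well_slim between 0.003 and 0.01 m and horizontal distance between filter_cube and well_cube below 0.012 m and z of filter_cube in the frame of well_cube between 0.003 and 0.01 m and distance of each of eyepiece_a, eyepiece_b from where it was at the start of the episode below 0.02 m); the robot touches nothing.
It fails at once if an objective or the cube is dropped or slammed into its well (faster than 0.6 m/s low over it) ((horizontal distance between objective_wide and well_wide below 0.025 m and z of objective_wide in the frame of well_wide below 0.05 m and linear speed of objective_wide above 0.6 m/s) or (horizontal distance between objective_medium and well_medium below 0.025 m and z of objective_medium in the frame of well_medium below 0.05 m and linear speed of objective_medium above 0.6 m/s) or (horizontal distance between objective_slim and well_slim below 0.025 m and z of objective_slim in the frame of well_slim below 0.05 m and linear speed of objective_slim above 0.6 m/s) or (horizontal distance between filter_cube and well_cube below 0.025 m and z of filter_cube in the frame of well_cube below 0.05 m and linear speed of filter_cube above 0.6 m/s)).
It fails at once if an eyepiece is moved more than 20 mm from where it stood (distance of any of eyepiece_a, eyepiece_b from where it was at the start of the episode above 0.02 m).
It also fails if it takes over 106 s, if anything falls off the work surface, if the arm or the gripper's body presses on something with over 40 N, if the wrist force passes 120 N, or if a joint passes its speed limit or range.

## Working session

There is one attempt and no reset: what is moved stays moved. The work goes in short steps, Python scripts to look and compute and a tool call to move; the robot and the scene stay as the last step left them, time stands still between calls to the robot, and variables do not carry over. Pictures are saved under pics/ and viewed, at most 14 in all, crops included, and the job is handed in when it is done.

```bash
mkdir -p pics; ls
```

Run:
```python
from bench import *
import cv2,numpy as np
for n in("top","side"):
    s=snapshot(n);cv2.imwrite(f"pics/{n}0.png",s["color"]);np.savez(f"pics/{n}0.npz",**s)
    print(n,s["fx"],s["fy"],s["cx"],s["cy"],np.round(s["extrinsics"],3).tolist())
o=get_obs();print(o)
```

```text
pics
top 393.5173583152639 393.5173583152639 258.518593038801 189.17347660399076 [[0.139, -0.99, 0.001, -0.068], [-0.969, -0.136, -0.207, 0.537], [0.205, 0.028, -0.978, 0.816], [0.0, 0.0, 0.0, 1.0]]
side 417.1668506077951 417.1668506077951 255.7107878399089 189.16824985073015 [[-0.889, -0.458, 0.01, 0.47], [-0.352, 0.669, -0.654, 0.206], [0.293, -0.585, -0.756, 0.746], [0.0, 0.0, 0.0, 1.0]]
{'time': 0.1, 'joint_positions': array([-1.29109679e+00,  8.78625996e-02,  1.37209672e+00, -1.12354717e-05,
        1.68361333e+00, -1.03101273e-01]), 'qvel': array([ 8.58398188e-04, -2.32588583e-03, -2.86057805e-03, -4.88663873e-05,
        1.90114911e-03, -5.80104836e-05]), 'joint_torque': array([ 1.73554607e-03, -3.41253376e+01, -3.03300583e+01,  7.18981144e-02,
        3.04686092e-02, -1.04283495e-04]), 'tool_pos': array([ 0.20528845, -0.50971178,  0.20443459]), 'ee_rot': array([-3.13962203e+00, -1.92670964e-04,  3.82799365e-01]), 'wrist_force': array([-0.33732734,  0.01956066, -0.92956064]), 'wrist_torque': array([-0.00856452,  0.02940761,  0.02329669]), 'finger_force': 0.0, 'width': 0.09374983610568173}
```

View pics/top0.png

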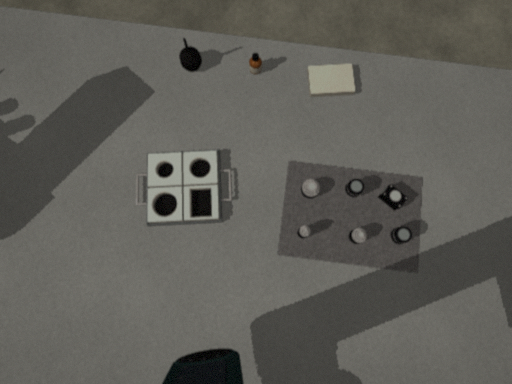

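View pics/side0.png

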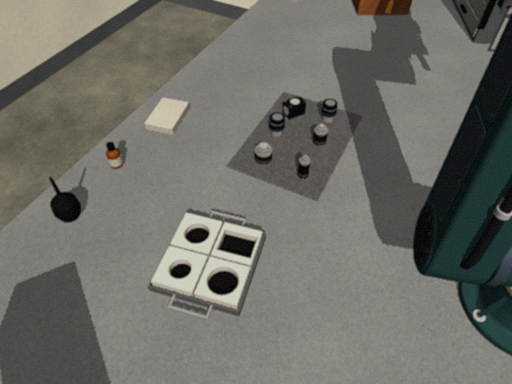

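Top view: light wide objective at (311,187), slim at (304,231), medium at (358,235), cube at (395,196), and dark eyepieces at (356,187) and (403,235). The wells are slim (165,170), medium (200,168), wide (165,204) and cube (201,203). The side view agrees. Next I'll enlarge both for edges.

Run:
```python
import cv2
a=cv2.imread("pics/top0.png")[165:255,285:425];b=cv2.imread("pics/side0.png")[88:188,250:350]
a=cv2.resize(a,None,fx=5.7,fy=5.7,interpolation=cv2.INTER_CUBIC);cv2.imwrite("pics/topc.png",cv2.convertScaleAbs(a,alpha=1.3))
b=cv2.resize(b,None,fx=6,fy=6,interpolation=cv2.INTER_CUBIC);cv2.imwrite("pics/sidec.png",cv2.convertScaleAbs(b,alpha=1.3))
```

Create h.py:
```python
import numpy as np,cv2
def load(n): return dict(np.load(f"pics/{n}.npz"))
def ray(s,u,v):
    E=s["extrinsics"];R=E[:3,:3]
    return -R.T@E[:3,3], R.T@np.array([(u-s["cx"])/s["fx"],(v-s["cy"])/s["fy"],1])
def onz(s,u,v,z):
    c,d=ray(s,u,v);return c+d*(z-c[2])/d[2]
def proj(s,p):
    E=s["extrinsics"];q=E[:3,:3]@np.array(p)+E[:3,3];return np.array([s["fx"]*q[0]/q[2]+s["cx"],s["fy"]*q[1]/q[2]+s["cy"]])
def tri(s1,p1,s2,p2):
    c1,d1=ray(s1,*p1);c2,d2=ray(s2,*p2)
    t=np.linalg.lstsq(np.c_[d1,-d2],c2-c1,rcond=None)[0]
    a,b=c1+t[0]*d1,c2+t[1]*d2;return (a+b)/2,np.linalg.norm(a-b)
```

Run:
```python
from h import *
for n,box in(("top0",(120,130,250,240)),("side0",(130,195,280,325))):
    s=load(n);g=s["color"].min(2);x0,y0,x1,y1=box
    m=np.zeros_like(g);m[y0:y1,x0:x1]=(g[y0:y1,x0:x1]>140)*255
    m=cv2.morphologyEx(m,cv2.MORPH_OPEN,np.ones((3,3)))
    cs,_=cv2.findContours(m,cv2.RETR_EXTERNAL,cv2.CHAIN_APPROX_NONE)
    big=np.vstack([c for c in cs if cv2.contourArea(c)>300]);hull=cv2.convexHull(big)
    f=np.zeros_like(g);cv2.fillConvexPoly(f,hull,255)
    f=cv2.erode(f,np.ones((7,7)));hole=((f>0)&(g<80)).astype(np.uint8)*255
    hc,_=cv2.findContours(hole,cv2.RETR_EXTERNAL,cv2.CHAIN_APPROX_NONE)
    for c in hc:
        if cv2.contourArea(c)<60: continue
        P=np.array([onz(s,*q[0],0.028)[:2] for q in c])
        r=cv2.minAreaRect((P*1000).astype(np.float32));M=cv2.moments(c)
        print(n,"img",round(M["m10"]/M["m00"],1),round(M["m01"]/M["m00"],1),"centre mm",np.round(r[0],1),"size",np.round(r[1],1),"ang",round(r[2],1))
    P=np.array([onz(s,*q[0],0.028)[:2]*1000 for q in hull],np.float32);print("hull",np.round(cv2.minAreaRect(P)[0],1),np.round(cv2.minAreaRect(P)[1:][0],1),cv2.minAreaRect(P)[2])
```

```text
top0 img 164.3 204.1 centre mm [483.8 215.1] size [50.6 52.7] ang 8.0
top0 img 194.8 192.9 centre mm [520.3 153.5] size [19.9 38.5] ang 54.5
top0 img 164.3 169.2 centre mm [564.3 231.4] size [33.5 37.2] ang 8.0
top0 img 199.5 167.5 centre mm [579.3 150.9] size [40.7 44.4] ang 8.0
hull [532.7 183. ] [156.3 157.6] 10.920611381530762
side0 img 222.5 282.3 centre mm [482.4 219.3] size [48.3 47. ] ang 76.1
side0 img 180.1 270.5 centre mm [561.8 234.6] size [36.3 26.5] ang 27.6
side0 img 236.7 245.3 centre mm [497.7 140.1] size [62.6 35.8] ang 11.0
side0 img 196.7 234.9 centre mm [576.5 154.8] size [40.  34.6] ang 69.1
hull [532.7 184.9] [161.2 165.7] 10.987072944641113
```

View pics/topc.png

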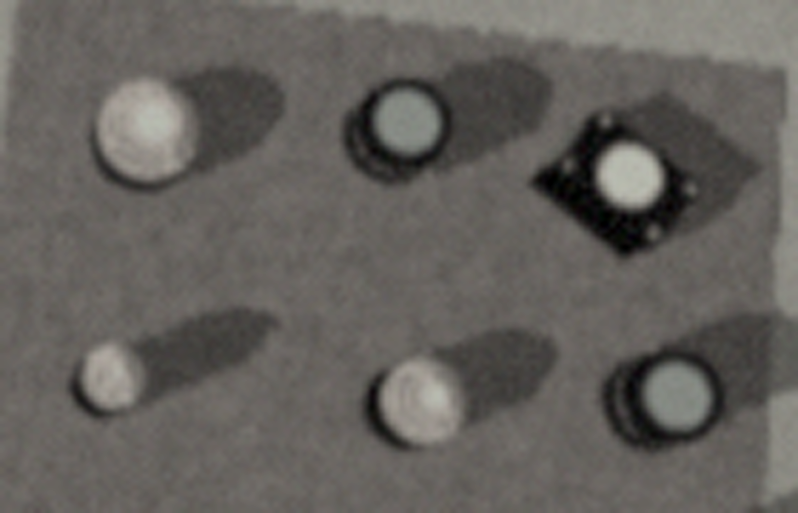

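View pics/sidec.png

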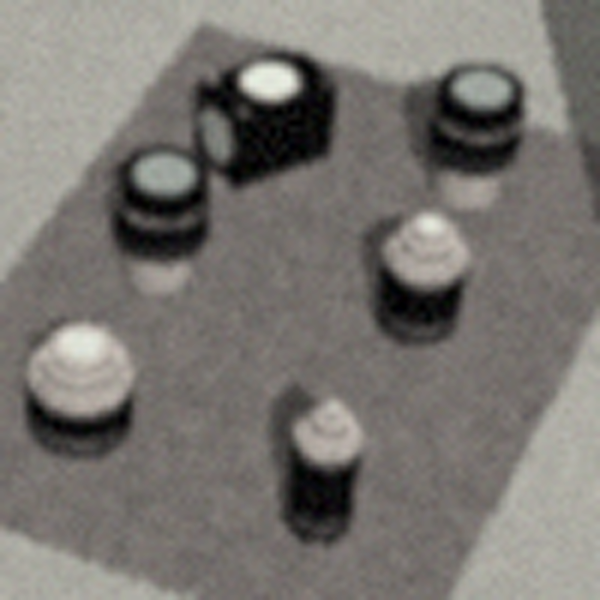

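Both crops are clear. In the top crop the shoulders are wide (147,129), slim (112,377) and medium (421,400). The eyepiece lenses are at (407,119) and (678,396). The cube window is at (631,176), with corner screws at (605,118), (690,188), (653,232) and (567,163), so its long axis runs along (85,70). Next I'll compute positions and check them across views.

Run:
```python
from h import *
T,S=load("top0"),load("side0")
C=lambda u,v:((u+.5)/5.7-.5+285,(v+.5)/5.7-.5+165)
D=lambda u,v:((u+.5)/6-.5+250,(v+.5)/6-.5+88)
def blob(s,u,v,th,r=13):
    g=cv2.GaussianBlur(s["color"],(3,3),0).min(2);m=(g>th).astype(np.uint8)
    n,l,st,ce=cv2.connectedComponentsWithStats(m)
    k=l[int(round(v)),int(round(u))];c,_=cv2.findContours((l==k).astype(np.uint8),0,1)
    return cv2.minEnclosingCircle(c[0]),st[k][4]
for n,u,v,z,a,b in(("wide",147,129,.035,80,375),("medium",421,400,.043,424,250),("slim",112,377,.053,326,435)):
    (c,r),A=blob(T,*C(u,v),120);p=onz(T,*c,z);d=1000*2*r*0.001
    e=onz(T,c[0]+r,c[1],z)
    q=onz(S,*D(a,b),z)
    print(n,np.round(c,1),round(r,1),"A",A,"top mm",np.round(p*1000,1),"rad",round(np.linalg.norm(e-p)*1000,1),"hand",np.round(onz(T,*C(u,v),z)[:2]*1000,1),"side",np.round(q*1000,1))
for n,t,sd in(("eyeA",(407,119),(163,173)),("eyeB",(678,396),(480,90)),("cube",(631,176),(270,81))):
    z=.041 if n=="cube" else .055
    print(n,np.round(onz(T,*C(*t),z)*1000,1),"side",np.round(onz(S,*D(*sd),z)*1000,1),np.round(tri(T,C(*t),S,D(*sd))[0]*1000,1))
k=[onz(T,*C(*p),.041)[:2]*1000 for p in((605,118),(690,188),(653,232),(567,163))]
for i in range(4):
    d=k[(i+1)%4]-k[i];print("edge",np.round(np.linalg.norm(d),1),round(np.degrees(np.arctan2(d[1],d[0])),1))
k=np.array(k);print("mean",k.mean(0))
```

```text
wide [311.5 185.5] 3.8 A 46 top mm [ 571.1 -110.    35. ] rad 8.7 hand [ 566.8 -107.9] side [ 566.2 -107.8   35. ]
medium [255.5 191.5] 319.3 A 192669 top mm [538.   13.9  43. ] rad 717.9 hand [ 473.3 -223.6] side [ 474.6 -226.8   43. ]
slim [255.5 191.5] 319.3 A 192669 top mm [536.   13.6  53. ] rad 709.6 hand [ 464.4 -103.6] side [ 465.6 -104.5   53. ]
eyeA [ 580.1 -205.8   55. ] side [ 579.8 -207.8   55. ] [ 579.3 -205.5   57. ]
eyeB [ 486.9 -317.4   55. ] side [ 487.1 -317.3   55. ] [ 487.  -317.4   55. ]
cube [ 573.  -298.5   41. ] side [ 572.6 -299.5   41. ] [ 572.4 -298.2   42.1]
edge 42.3 -123.9
edge 23.7 145.9
edge 42.2 57.1
edge 24.4 -33.8
mean [ 573.22162804 -297.52830459]
```

Positions in mm agree between views to about 2 mm. Wide is at (566.5,−108), medium at (474,−225), slim at (465,−104), and the cube at (573,−298.5) with its long axis at 56.5°. The tray centre is (532.5,184) at yaw 11°.

The fingers don't fit in the wells, so I'll grip with the fingertips 20 mm above each part's underside: TCP 0.023 for pickup and about 0.0305 for placing. The wide objective goes first.

Create go.py:
```python
import sys,numpy as np
from bench import *
x,y,z,yaw=map(float,sys.argv[1:5]);o=get_obs();p=o["tool_pos"];w=o["ee_rot"][2];d=np.array([x,y,z])-p
print("t",round(o["time"],1),"pos",np.round(p,4),"yaw",round(w,3),"tool move",np.round([d[0]*np.cos(w)+d[1]*np.sin(w),d[0]*np.sin(w)-d[1]*np.cos(w),-d[2]],4),"turn",round((w-yaw+np.pi/2)%np.pi-np.pi/2,3),"width",round(o["width"],4),"F",np.round(o["wrist_force"],1),"ff",round(o["finger_force"],1))
```

```bash
python3 go.py .5665 -.108 .023 .383
```

```text
t 0.1 pos [ 0.2053 -0.5097  0.2044] yaw 0.383 tool move [ 0.4851 -0.2377  0.1814] turn -0.0 width 0.0937 F [-0.3  0.  -0.9] ff 0.0
```

>>> send_path(
  motion=[
    [[0.07,0.035,-0.017,0,0],[0.07,0.035,-0.017,0,0],[0.07,0.035,-0.017,0,0],[0.07,0.035,-0.017,0,0],[0.07,0.035,-0.017,0,0],[0.07,0.035,-0.017,0,0],[0.07,0.035,-0.017,0,0],[0.07,0.035,-0.017,0,0],[0.07,0.035,-0.017,0,0],[0.07,0.035,-0.017,0,0],[0.07,0.035,-0.017,0,0],[0.07,0.035,-0.017,0,0],[0.07,0.035,-0.017,0.02,0],[0.07,0.03,-0.017,0.03,0],[0.07,0,0,0.03,0],[0.07,0,0,0,0]],
  ],
)

```text
time: 1.43
tool_pos: [0.5595, -0.109, 0.1209]
ee_rot: [-3.132, 0.012, 0.386]
wrist_force: [-1.5, 0.6, -1.9]
width: 0.0699
finger_force: 0.0
```

```bash
python3 go.py .5665 -.108 .023 .383
```

```text
t 1.4 pos [ 0.5595 -0.109   0.1209] yaw 0.386 tool move [0.0068 0.0017 0.0979] turn 0.003 width 0.0699 F [-1.5  0.6 -1.9] ff 0.0
```

>>> send_path(
  motion=[
    [[0.07,0,0,0.02,0],[0.07,0,0,0.02,0],[0.07,0,0,0,0],[0.07,0,0,0,0],[0.07,0,0,0,0]],
  ],
)

```text
time: 1.85
tool_pos: [0.5639, -0.113, 0.091]
ee_rot: [3.14, -0.002, 0.382]
wrist_force: [-0.4, -0.5, 0.6]
width: 0.0699
finger_force: 0.0
```

```bash
python3 go.py .5665 -.108 .023 .383
```

```text
t 1.9 pos [ 0.5639 -0.113   0.091 ] yaw 0.382 tool move [ 0.0043 -0.0036  0.068 ] turn -0.001 width 0.0699 F [-0.4 -0.5  0.6] ff 0.0
```

>>> send_path(
  motion=[
    [[0.07,0.004,-0.004,0.015,0],[0.07,0,0,0.015,0],[0.07,0,0,0.015,0],[0.07,0,0,0.01,0],[0.07,0,0,0.007,0],[0.07,0,0,0.005,0],[0.07,0,0,0,0],[0.07,0,0,0,0],[0.07,0,0,0,0]],
  ],
)

```text
time: 2.6
tool_pos: [0.5663, -0.1071, 0.0231]
ee_rot: [3.14, -0.001, 0.383]
wrist_force: [0.3, 0.3, 0.5]
width: 0.0703
finger_force: 0.0
```

```bash
python3 go.py .5665 -.108 .023 .383
```

```text
t 2.6 pos [ 0.5663 -0.1071  0.0231] yaw 0.383 tool move [-0.0001  0.0009  0.0001] turn -0.0 width 0.0703 F [0.3 0.3 0.5] ff 0.0
```

Accurate. Close and lift.

>>> send_path(
  motion=[
    [[0,0,0,0,0],[0,0,0,0,0],[0,0,0,0,0],[0,0,0,0,0],[0,0,0,0,0],[0,0,0,0,0],[0,0,0,0,0],[0,0,0,-0.01,0],[0,0,0,-0.02,0],[0,0,0,-0.03,0],[0,0,0,-0.03,0],[0,0,0,-0.01,0],[0,0,0,0,0],[0,0,0,0,0]],
  ],
)

```text
time: 3.77
tool_pos: [0.5651, -0.1065, 0.1215]
ee_rot: [-3.141, 0.0, 0.383]
wrist_force: [-0.4, -0.1, -2.5]
width: 0.0392
finger_force: 30.0
```

```bash
python3 go.py .4844 .2164 .12 .383
```

Run:
```python
from bench import *
import cv2
s=snapshot("side");cv2.imwrite("pics/s1.png",cv2.resize(s["color"][60:260,180:400],None,fx=2.7,fy=2.7))
```

```text
t 3.8 pos [ 0.5651 -0.1065  0.1215] yaw 0.383 tool move [ 0.0458 -0.3297  0.0015] turn -0.0 width 0.0392 F [-0.4 -0.1 -2.5] ff 30.0
```

View pics/s1.png

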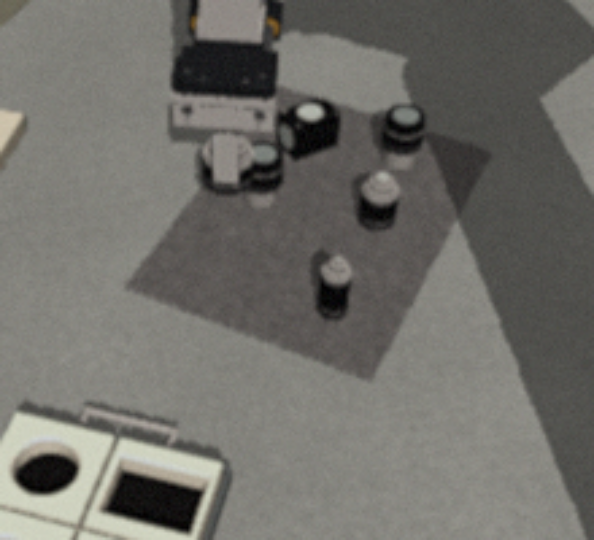

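The wide objective is held upright at (228,160), and the eyepiece next to it at (262,170) is still standing. Carry to the wide well.

>>> send_path(
  motion=[
    [[0,0.002,-0.01,0,0],[0,0.004,-0.03,0,0],[0,0.004,-0.03,0,0],[0,0.004,-0.03,0,0],[0,0.004,-0.03,0,0],[0,0.004,-0.03,0,0],[0,0.004,-0.03,0,0],[0,0.004,-0.03,0,0],[0,0.004,-0.03,0,0],[0,0.004,-0.03,0,0],[0,0.004,-0.03,0,0],[0,0.004,-0.02,0,0],[0,0,0,0,0],[0,0,0,0,0],[0,0,0,0,0]],
  ],
)

```text
time: 5.07
tool_pos: [0.4839, 0.216, 0.1205]
ee_rot: [3.141, 0.003, 0.383]
wrist_force: [0.1, 0.2, -2.1]
width: 0.0391
finger_force: 30.0
```

```bash
python3 go.py .4844 .2164 .0305 .383
```

```text
t 5.1 pos [0.4839 0.216  0.1205] yaw 0.383 tool move [ 0.0006 -0.0002  0.09  ] turn 0.0 width 0.0391 F [ 0.1  0.2 -2.1] ff 30.0
```

>>> send_path(
  motion=[
    [[0,0,0,0.02,0],[0,0,0,0.02,0],[0,0,0,0.015,0],[0,0,0,0.01,0],[0,0,0,0.01,0],[0,0,0,0.005,0],[0,0,0,0.005,0],[0,0,0,0.0025,0],[0,0,0,0,0],[0,0,0,0,0],[0,0,0,0,0]],
  ],
)

```text
time: 5.98
tool_pos: [0.4855, 0.2167, 0.0353]
ee_rot: [3.141, -0.001, 0.383]
wrist_force: [0.1, 0.3, -2.6]
width: 0.0392
finger_force: 30.0
```

```bash
python3 go.py .4844 .2164 .0305 .383
```

```text
t 6.0 pos [0.4855 0.2167 0.0353] yaw 0.383 tool move [-0.0011 -0.0002  0.0048] turn -0.0 width 0.0392 F [ 0.1  0.3 -2.6] ff 30.0
```

>>> send_path(
  motion=[
    [[0,0,0,0.002,0],[0,0,0,0.001,0],[0,0,0,0,0],[0,0,0,0,0]],
  ],
)

```text
time: 6.32
tool_pos: [0.4848, 0.2165, 0.0315]
ee_rot: [3.142, 0.0, 0.383]
wrist_force: [0.9, -0.8, -2.6]
width: 0.0391
finger_force: 30.0
```

```bash
python3 go.py .4844 .2164 .0305 .383
python3 go.py .4844 .2164 .0305 .383
```

```text
t 6.3 pos [0.4848 0.2165 0.0315] yaw 0.383 tool move [-0.0004 -0.0001  0.001 ] turn -0.0 width 0.0391 F [ 0.9 -0.8 -2.6] ff 30.0
t 6.3 pos [0.4848 0.2165 0.0315] yaw 0.383 tool move [-0.0004 -0.0001  0.001 ] turn -0.0 width 0.0391 F [ 0.9 -0.8 -2.6] ff 30.0
```

>>> send_path(
  motion=[
    [[0,0,0,0.001,0],[0,0,0,0,0],[0.046,0,0,0,0],[0.055,0,0,0,0],[0.07,0,0,0,0],[0.07,0,0,0,0],[0.07,0,0,0,0],[0.07,0,0,-0.01,0],[0.07,0,0,-0.03,0],[0.07,0,0,-0.03,0],[0.07,0,0,-0.02,0],[0.07,0,0,0,0],[0.07,0,0,0,0]],
  ],
)

```text
time: 7.4
tool_pos: [0.486, 0.2168, 0.1227]
ee_rot: [3.141, -0.004, 0.383]
wrist_force: [-0.3, 0.7, -1.0]
width: 0.0701
finger_force: 0.0
```

```bash
python3 go.py .474 -.225 .12 .383
```

```text
t 7.4 pos [0.486  0.2168 0.1227] yaw 0.383 tool move [-0.1762  0.4054  0.0027] turn -0.0 width 0.0701 F [-0.3  0.7 -1. ] ff 0.0
```

>>> send_path(
  motion=[
    [[0.06,-0.0135,0.031,0,0],[0.06,-0.0135,0.031,0,0],[0.06,-0.0135,0.031,0,0],[0.06,-0.0135,0.031,0,0],[0.06,-0.0135,0.031,0,0],[0.06,-0.0135,0.031,0,0],[0.06,-0.0135,0.031,0,0],[0.06,-0.0135,0.031,0,0],[0.06,-0.0135,0.031,0,0],[0.06,-0.0135,0.031,0,0],[0.06,-0.0135,0.031,0,0],[0.06,-0.0135,0.031,0,0],[0.06,-0.0142,0.033,0,0],[0.06,0,0,0,0],[0.06,0,0,0,0],[0.06,0,0,0,0]],
  ],
)

```text
time: 8.73
tool_pos: [0.4719, -0.2242, 0.1189]
ee_rot: [-3.138, 0.002, 0.382]
wrist_force: [-0.2, -0.7, 0.3]
width: 0.0602
finger_force: 0.0
```

```bash
python3 go.py .474 -.225 .023 .383
```

Run:
```python
from bench import *
import cv2
s=snapshot("side");cv2.imwrite("pics/s2.png",cv2.resize(s["color"][80:330,140:380],None,fx=2.4,fy=2.4))
```

```text
t 8.7 pos [ 0.4719 -0.2242  0.1189] yaw 0.382 tool move [0.0017 0.0016 0.0959] turn -0.001 width 0.0602 F [-0.2 -0.7  0.3] ff 0.0
```

View pics/s2.png

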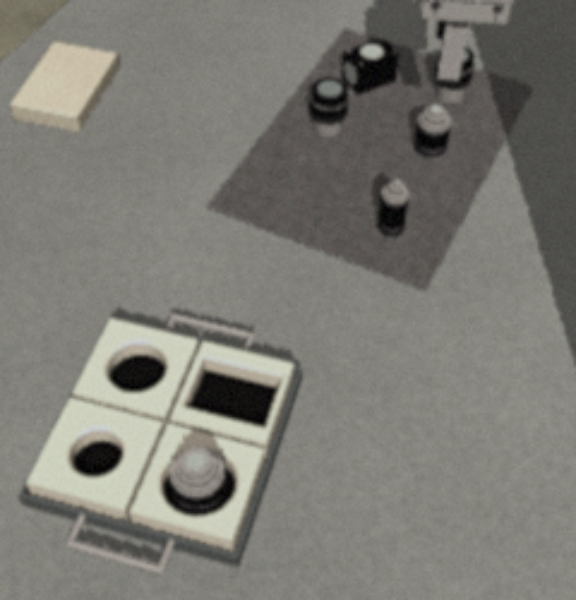

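The wide objective stands upright and centred in its well at (198,480), and the rest is undisturbed. Now the medium one.

>>> send_path(
  motion=[
    [[0.06,0.0015,0.0015,0.02,0],[0.06,0,0,0.02,0],[0.06,0,0,0.02,0],[0.06,0,0,0.015,0],[0.06,0,0,0.01,0],[0.06,0,0,0.008,0],[0.06,0,0,0.004,0],[0.06,0,0,0,0],[0.06,0,0,0,0],[0.06,0,0,0,0]],
  ],
)

```text
time: 9.62
tool_pos: [0.4755, -0.2262, 0.0247]
ee_rot: [3.14, -0.001, 0.383]
wrist_force: [0.0, 0.2, 1.2]
width: 0.06
finger_force: 0.0
```

```bash
python3 go.py .474 -.225 .023 .383
```

```text
t 9.6 pos [ 0.4755 -0.2262  0.0247] yaw 0.383 tool move [-0.0009 -0.0017  0.0017] turn -0.0 width 0.06 F [0.  0.2 1.2] ff 0.0
```

>>> send_path(
  motion=[
    [[0,0,-0.001,0.001,0],[0,0,0,0,0],[0,0,0,0,0],[0,0,0,0,0],[0,0,0,0,0],[0,0,0,0,0],[0,0,0,0,0],[0,0,0,0,0]],
  ],
)

```text
time: 10.28
tool_pos: [0.4744, -0.2249, 0.0228]
ee_rot: [3.142, -0.0, 0.383]
wrist_force: [-0.7, 0.5, 1.4]
width: 0.031
finger_force: 30.0
```

```bash
python3 go.py .474 -.225 .023 .383
```

```text
t 10.3 pos [ 0.4744 -0.2249  0.0228] yaw 0.383 tool move [-0.0004 -0.0001 -0.0002] turn -0.0 width 0.031 F [-0.7  0.5  1.4] ff 30.0
```

>>> send_path(
  motion=[
    [[0,0,0,-0.01,0],[0,0,0,-0.02,0],[0,0,0,-0.03,0],[0,0,0,-0.03,0],[0,0,0,-0.01,0],[0,0,0,0,0],[0,0,0,0,0]],
  ],
)

```text
time: 10.87
tool_pos: [0.4742, -0.2249, 0.1222]
ee_rot: [3.141, 0.0, 0.383]
wrist_force: [0.1, 0.9, -2.1]
width: 0.0314
finger_force: 30.0
```

```bash
python3 go.py .5808 .1520 .12 .383
```

```text
t 10.9 pos [ 0.4742 -0.2249  0.1222] yaw 0.383 tool move [ 0.2397 -0.3098  0.0022] turn -0.0 width 0.0314 F [ 0.1  0.9 -2.1] ff 30.0
```

>>> send_path(
  motion=[
    [[0,0.01,-0.013,0,0],[0,0.02,-0.026,0,0],[0,0.02,-0.026,0,0],[0,0.02,-0.026,0,0],[0,0.02,-0.026,0,0],[0,0.02,-0.026,0,0],[0,0.02,-0.026,0,0],[0,0.02,-0.026,0,0],[0,0.02,-0.026,0,0],[0,0.02,-0.026,0,0],[0,0.02,-0.026,0,0],[0,0.02,-0.026,0,0],[0,0.01,-0.011,0,0],[0,0,0,0,0],[0,0,0,0,0],[0,0,0,0,0]],
  ],
)

```text
time: 12.2
tool_pos: [0.5802, 0.1509, 0.1209]
ee_rot: [3.141, 0.003, 0.382]
wrist_force: [0.1, -1.0, -2.0]
width: 0.0312
finger_force: 30.0
```

```bash
python3 go.py .5808 .1520 .0305 .383
```

```text
t 12.2 pos [0.5802 0.1509 0.1209] yaw 0.382 tool move [ 0.0009 -0.0008  0.0904] turn -0.001 width 0.0312 F [ 0.1 -1.  -2. ] ff 30.0
```

>>> send_path(
  motion=[
    [[0,0,0,0.02,0],[0,0,0,0.02,0],[0,0,0,0.015,0],[0,0,0,0.01,0],[0,0,0,0.01,0],[0,0,0,0.005,0],[0,0,0,0.005,0],[0,0,0,0.004,0],[0,0,0,0,0],[0,0,0,0,0],[0,0,0,0,0],[0,0,0,0,0]],
  ],
)

```text
time: 13.2
tool_pos: [0.5817, 0.1524, 0.0343]
ee_rot: [3.141, -0.001, 0.383]
wrist_force: [0.8, -0.4, -1.9]
width: 0.0315
finger_force: 30.0
```

```bash
python3 go.py .5808 .1520 .0305 .383
```

```text
t 13.2 pos [0.5817 0.1524 0.0343] yaw 0.383 tool move [-0.001   0.0001  0.0038] turn -0.0 width 0.0315 F [ 0.8 -0.4 -1.9] ff 30.0
```

>>> send_path(
  motion=[
    [[0,0,0,0.002,0],[0,0,0,0.0005,0],[0,0,0,0,0],[0,0,0,0,0],[0,0,0,0,0]],
  ],
)

```text
time: 13.62
tool_pos: [0.5811, 0.1522, 0.031]
ee_rot: [3.142, 0.0, 0.383]
wrist_force: [0.1, 0.7, -2.8]
width: 0.0315
finger_force: 30.0
```

```bash
python3 go.py .5808 .1520 .0305 .383
```

```text
t 13.6 pos [0.5811 0.1522 0.031 ] yaw 0.383 tool move [-0.0004  0.0001  0.0005] turn -0.0 width 0.0315 F [ 0.1  0.7 -2.8] ff 30.0
```

>>> send_path(
  motion=[
    [[0,0,0,0.0005,0],[0,0,0,0,0],[0.038,0,0,0,0],[0.047,0,0,0,0],[0.06,0,0,0,0],[0.06,0,0,0,0],[0.06,0,0,0,0],[0.06,0,0,-0.01,0],[0.06,0,0,-0.03,0],[0.06,0,0,-0.03,0],[0.06,0,0,-0.02,0],[0.06,0,0,0,0],[0.06,0,0,0,0]],
  ],
)

```text
time: 14.7
tool_pos: [0.5824, 0.1525, 0.1229]
ee_rot: [3.14, -0.004, 0.383]
wrist_force: [-0.7, 1.0, -0.7]
width: 0.0601
finger_force: 0.0
```

```bash
python3 go.py .465 -.104 .12 .383
```

```text
t 14.7 pos [0.5824 0.1525 0.1229] yaw 0.383 tool move [-0.2047  0.1941  0.0029] turn -0.0 width 0.0601 F [-0.7  1.  -0.7] ff 0.0
```

>>> send_path(
  motion=[
    [[0.05,-0.02,0.019,0,0],[0.05,-0.02,0.019,0,0],[0.05,-0.02,0.019,0,0],[0.05,-0.02,0.019,0,0],[0.05,-0.02,0.019,0,0],[0.05,-0.02,0.019,0,0],[0.05,-0.02,0.019,0,0],[0.05,-0.02,0.019,0,0],[0.05,-0.02,0.019,0,0],[0.05,-0.02,0.019,0,0],[0.05,-0.0045,0.004,0,0],[0.05,0,0,0,0],[0.05,0,0,0,0],[0.05,0,0,0,0],[0.05,0,0,0,0]],
  ],
)

```text
time: 15.95
tool_pos: [0.4642, -0.1029, 0.1202]
ee_rot: [-3.141, 0.0, 0.384]
wrist_force: [0.3, 0.2, -0.2]
width: 0.0501
finger_force: 0.0
```

```bash
python3 go.py .465 -.104 .023 .383
```

```text
t 15.9 pos [ 0.4642 -0.1029  0.1202] yaw 0.384 tool move [0.0004 0.0013 0.0972] turn 0.001 width 0.0501 F [ 0.3  0.2 -0.2] ff 0.0
```

>>> send_path(
  motion=[
    [[0.05,0.0005,0.001,0.02,0],[0.05,0,0,0.02,0],[0.05,0,0,0.02,0],[0.05,0,0,0.015,0],[0.05,0,0,0.01,0],[0.05,0,0,0.008,0],[0.05,0,0,0.004,0],[0.05,0,0,0,0],[0.05,0,0,0,0],[0.05,0,0,0,0],[0.05,0,0,0,0]],
  ],
)

```text
time: 16.87
tool_pos: [0.4656, -0.1051, 0.0246]
ee_rot: [3.14, -0.002, 0.383]
wrist_force: [-0.9, 0.2, 0.5]
width: 0.0499
finger_force: 0.0
```

```bash
python3 go.py .465 -.104 .023 .383
```

```text
t 16.9 pos [ 0.4656 -0.1051  0.0246] yaw 0.383 tool move [-0.0001 -0.0013  0.0016] turn -0.0 width 0.0499 F [-0.9  0.2  0.5] ff 0.0
```

>>> send_path(
  motion=[
    [[0,0,-0.001,0.001,0],[0,0,0,0,0],[0,0,0,0,0],[0,0,0,0,0],[0,0,0,0,0],[0,0,0,0,0],[0,0,0,0,0],[0,0,0,0,0]],
  ],
)

```text
time: 17.53
tool_pos: [0.4645, -0.104, 0.0227]
ee_rot: [3.141, -0.0, 0.383]
wrist_force: [0.7, 0.6, 0.5]
width: 0.0234
finger_force: 30.0
```

```bash
python3 go.py .465 -.104 .023 .383
```

```text
t 17.5 pos [ 0.4645 -0.104   0.0227] yaw 0.383 tool move [ 0.0005  0.0002 -0.0003] turn -0.0 width 0.0234 F [0.7 0.6 0.5] ff 30.0
```

>>> send_path(
  motion=[
    [[0,0,0,-0.01,0],[0,0,0,-0.02,0],[0,0,0,-0.03,0],[0,0,0,-0.03,0],[0,0,0,-0.01,0],[0,0,0,0,0],[0,0,0,0,0]],
  ],
)

```text
time: 18.12
tool_pos: [0.4643, -0.1038, 0.1223]
ee_rot: [3.141, -0.0, 0.383]
wrist_force: [0.0, -0.1, -0.9]
width: 0.0236
finger_force: 30.0
```

```bash
python3 go.py .5651 .2325 .12 .383
```

```text
t 18.1 pos [ 0.4643 -0.1038  0.1223] yaw 0.383 tool move [ 0.2192 -0.2743  0.0023] turn -0.0 width 0.0236 F [ 0.  -0.1 -0.9] ff 30.0
```

>>> send_path(
  motion=[
    [[0,0.01,-0.0125,0,0],[0,0.02,-0.025,0,0],[0,0.02,-0.025,0,0],[0,0.02,-0.025,0,0],[0,0.02,-0.025,0,0],[0,0.02,-0.025,0,0],[0,0.02,-0.025,0,0],[0,0.02,-0.025,0,0],[0,0.02,-0.025,0,0],[0,0.02,-0.025,0,0],[0,0.02,-0.025,0,0],[0,0.009,-0.012,0,0],[0,0,0,0,0],[0,0,0,0,0],[0,0,0,0,0],[0,0,0,0,0]],
  ],
)

```text
time: 19.45
tool_pos: [0.5645, 0.2309, 0.1219]
ee_rot: [3.141, 0.002, 0.381]
wrist_force: [0.3, 0.8, -0.6]
width: 0.0236
finger_force: 30.0
```

```bash
python3 go.py .5651 .2325 .0305 .383
```

```text
t 19.4 pos [0.5645 0.2309 0.1219] yaw 0.381 tool move [ 0.0011 -0.0013  0.0914] turn -0.002 width 0.0236 F [ 0.3  0.8 -0.6] ff 30.0
```

>>> send_path(
  motion=[
    [[0,0,0,0.02,0],[0,0,0,0.02,0],[0,0,0,0.015,0],[0,0,0,0.01,0],[0,0,0,0.01,0],[0,0,0,0.005,0],[0,0,0,0.005,0],[0,0,0,0.004,0],[0,0,0,0,0],[0,0,0,0,0],[0,0,0,0,0],[0,0,0,0,0]],
  ],
)

```text
time: 20.45
tool_pos: [0.5655, 0.2328, 0.0343]
ee_rot: [3.141, -0.001, 0.383]
wrist_force: [-0.7, -0.4, -1.2]
width: 0.0233
finger_force: 30.0
```

```bash
python3 go.py .5651 .2325 .0305 .383
```

```text
t 20.4 pos [0.5655 0.2328 0.0343] yaw 0.383 tool move [-0.0005  0.0001  0.0038] turn -0.0 width 0.0233 F [-0.7 -0.4 -1.2] ff 30.0
```

>>> send_path(
  motion=[
    [[0,0,0,0.001,0],[0,0,0,0,0],[0,0,0,0,0],[0,0,0,0,0],[0,0,0,0,0]],
  ],
)

```text
time: 20.87
tool_pos: [0.565, 0.2325, 0.0326]
ee_rot: [3.141, -0.0, 0.383]
wrist_force: [0.3, 0.3, -1.4]
width: 0.0235
finger_force: 30.0
```

```bash
python3 go.py .5651 .2325 .0305 .383
```

```text
t 20.9 pos [0.565  0.2325 0.0326] yaw 0.383 tool move [0.0001 0.0001 0.0021] turn -0.0 width 0.0235 F [ 0.3  0.3 -1.4] ff 30.0
```

>>> send_path(
  motion=[
    [[0,0,0,0.002,0],[0,0,0,0,0],[0,0,0,0,0],[0.03,0,0,0,0],[0.04,0,0,0,0],[0.05,0,0,0,0],[0.05,0,0,0,0],[0.05,0,0,0,0],[0.05,0,0,-0.01,0],[0.05,0,0,-0.03,0],[0.05,0,0,-0.03,0],[0.05,0,0,-0.02,0],[0.05,0,0,0,0],[0.05,0,0,0,0]],
  ],
)

```text
time: 22.03
tool_pos: [0.5662, 0.2329, 0.123]
ee_rot: [3.141, -0.005, 0.383]
wrist_force: [-0.1, 0.0, 1.3]
width: 0.0501
finger_force: 0.0
```

```bash
python3 go.py .573 -.2985 .12 .986
```

```text
t 22.0 pos [0.5662 0.2329 0.123 ] yaw 0.383 tool move [-0.1922  0.4955  0.003 ] turn -0.603 width 0.0501 F [-0.1  0.   1.3] ff 0.0
```

>>> send_path(
  motion=[
    [[0.06,-0.0128,0.033,0,0],[0.06,-0.0128,0.033,0,0],[0.06,-0.0128,0.033,0,0],[0.06,-0.0128,0.033,0,0],[0.06,-0.0128,0.033,0,0],[0.06,-0.0128,0.033,0,0],[0.06,-0.0128,0.033,0,0],[0.06,-0.0128,0.033,0,0],[0.06,-0.0128,0.033,0,0],[0.06,-0.0128,0.033,0,0],[0.06,-0.0128,0.033,0,0],[0.06,-0.0128,0.033,0,0],[0.06,-0.0128,0.033,0,0],[0.06,-0.0128,0.033,0,0],[0.06,-0.0128,0.033,0,0]],
  ],
)

```text
time: 23.28
tool_pos: [0.5704, -0.2994, 0.118]
ee_rot: [-3.138, 0.002, 0.383]
wrist_force: [0.6, 0.7, -0.5]
width: 0.0598
finger_force: 0.0
```

>>> send_path(
  motion=[
    [[0.06,0,0,0,-0.12],[0.06,0,0,0,-0.12],[0.06,0,0,0,-0.12],[0.06,0,0,0,-0.12],[0.06,0,0,0,-0.12],[0.06,0,0,0,0],[0.06,0,0,0,0],[0.06,0,0,0,0]],
  ],
)

```text
time: 23.95
tool_pos: [0.5712, -0.298, 0.1193]
ee_rot: [-3.139, 0.0, 0.98]
wrist_force: [0.0, -0.4, 0.6]
width: 0.06
finger_force: 0.0
```

```bash
python3 go.py .573 -.2985 .023 .986
```

Run:
```python
from bench import *
import cv2
s=snapshot("side");cv2.imwrite("pics/s3.png",cv2.resize(s["color"][80:330,140:380],None,fx=2.4,fy=2.4))
```

```text
t 23.9 pos [ 0.5712 -0.298   0.1193] yaw 0.98 tool move [0.0006 0.0018 0.0963] turn -0.006 width 0.06 F [ 0.  -0.4  0.6] ff 0.0
```

View pics/s3.png

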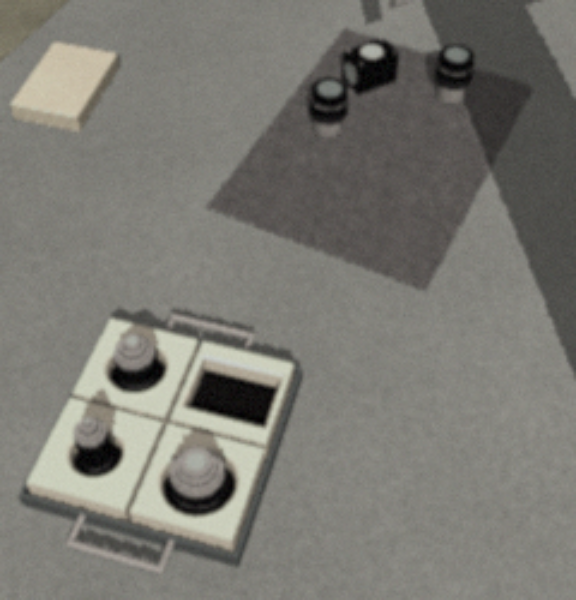

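All three objectives stand upright in their wells: (135,355), (95,440) and (198,480). The cube at (370,62) and both eyepieces are untouched. Pick up the cube.

>>> send_path(
  motion=[
    [[0.06,0.0005,0.0015,0.02,0],[0.06,0,0,0.02,0],[0.06,0,0,0.02,0],[0.06,0,0,0.015,0],[0.06,0,0,0.01,0],[0.06,0,0,0.008,0],[0.06,0,0,0.004,0],[0.06,0,0,0,0],[0.06,0,0,0,0],[0.06,0,0,0,0],[0.06,0,0,0,0]],
  ],
)

```text
time: 24.92
tool_pos: [0.5741, -0.2992, 0.0249]
ee_rot: [3.139, 0.0, 0.983]
wrist_force: [-0.7, -0.3, -0.8]
width: 0.0598
finger_force: 0.0
```

```bash
python3 go.py .573 -.2985 .023 .986
```

```text
t 24.9 pos [ 0.5741 -0.2992  0.0249] yaw 0.983 tool move [ 0.     -0.0013  0.0019] turn -0.003 width 0.0598 F [-0.7 -0.3 -0.8] ff 0.0
```

>>> send_path(
  motion=[
    [[0,0,-0.001,0.001,0],[0,0,0,0,0],[0,0,0,0,0],[0,0,0,0,0],[0,0,0,0,0],[0,0,0,0,0],[0,0,0,0,0],[0,0,0,0,0]],
  ],
)

```text
time: 25.58
tool_pos: [0.5725, -0.2982, 0.0227]
ee_rot: [3.141, 0.0, 0.983]
wrist_force: [-0.7, -0.7, 0.1]
width: 0.0321
finger_force: 30.0
```

```bash
python3 go.py .573 -.2985 .023 .986
```

```text
t 25.6 pos [ 0.5725 -0.2982  0.0227] yaw 0.983 tool move [ 0.0001  0.0005 -0.0003] turn -0.003 width 0.0321 F [-0.7 -0.7  0.1] ff 30.0
```

>>> send_path(
  motion=[
    [[0,0,0,-0.01,0],[0,0,0,-0.02,0],[0,0,0,-0.03,0],[0,0,0,-0.03,0],[0,0,0,-0.01,0],[0,0,0,0,0],[0,0,0,0,0]],
  ],
)

```text
time: 26.17
tool_pos: [0.5725, -0.2982, 0.1225]
ee_rot: [3.141, 0.0, 0.983]
wrist_force: [-0.6, 0.6, -2.3]
width: 0.0318
finger_force: 30.0
```

>>> send_path(
  motion=[
    [[0,0,0,0,0.12],[0,0,0,0,0.12],[0,0,0,0,0.12],[0,0,0,0,0.12],[0,0,0,0,0.12],[0,0,0,0,0.12],[0,0,0,0,0.074],[0,0,0,0,0],[0,0,0,0,0],[0,0,0,0,0]],
  ],
)

```text
time: 27.0
tool_pos: [0.5717, -0.2977, 0.1206]
ee_rot: [-3.139, 0.002, 0.19]
wrist_force: [-0.2, 0.8, -1.3]
width: 0.0317
finger_force: 30.0
```

```bash
python3 go.py .4997 .1365 .12 .192
```

```text
t 27.0 pos [ 0.5717 -0.2977  0.1206] yaw 0.19 tool move [ 0.0115 -0.44    0.0006] turn -0.002 width 0.0317 F [-0.2  0.8 -1.3] ff 30.0
```

>>> send_path(
  motion=[
    [[0,0.001,-0.015,0,0],[0,0.001,-0.03,0,0],[0,0.001,-0.03,0,0],[0,0.001,-0.03,0,0],[0,0.001,-0.03,0,0],[0,0.001,-0.03,0,0],[0,0.001,-0.03,0,0],[0,0.001,-0.03,0,0],[0,0.001,-0.03,0,0],[0,0.001,-0.03,0,0],[0,0.001,-0.03,0,0],[0,0.001,-0.03,0,0],[0,0,-0.03,0,0],[0,0,-0.03,0,0],[0,0,-0.025,0,0],[0,0,-0.01,0,0],[0,0,0,0,0],[0,0,0,0,0],[0,0,0,0,0],[0,0,0,0,0]],
  ],
)

```text
time: 28.67
tool_pos: [0.5019, 0.135, 0.1225]
ee_rot: [3.141, 0.0, 0.187]
wrist_force: [-0.7, -0.1, -1.9]
width: 0.0316
finger_force: 30.0
```

```bash
python3 go.py .4997 .1365 .0305 .192
```

```text
t 28.7 pos [0.5019 0.135  0.1225] yaw 0.187 tool move [-0.0019 -0.0019  0.092 ] turn -0.005 width 0.0316 F [-0.7 -0.1 -1.9] ff 30.0
```

>>> send_path(
  motion=[
    [[0,-0.002,-0.001,0.02,0],[0,0,0,0.02,0],[0,0,0,0.015,0],[0,0,0,0.01,0],[0,0,0,0.01,0],[0,0,0,0.005,0],[0,0,0,0.005,0],[0,0,0,0.004,0],[0,0,0,0,0],[0,0,0,0,0],[0,0,0,0,0],[0,0,0,0,0]],
  ],
)

```text
time: 29.67
tool_pos: [0.5001, 0.137, 0.0343]
ee_rot: [3.141, -0.001, 0.189]
wrist_force: [-0.7, 0.2, -1.7]
width: 0.0313
finger_force: 30.0
```

```bash
python3 go.py .4997 .1365 .0305 .192
```

```text
t 29.7 pos [0.5001 0.137  0.0343] yaw 0.189 tool move [-0.0005  0.0004  0.0038] turn -0.003 width 0.0313 F [-0.7  0.2 -1.7] ff 30.0
```

>>> send_path(
  motion=[
    [[0,0,0,0.001,0],[0,0,0,0,0],[0,0,0,0,0],[0,0,0,0,0],[0,0,0,0,0]],
  ],
)

```text
time: 30.08
tool_pos: [0.4996, 0.1368, 0.0326]
ee_rot: [3.141, -0.0, 0.189]
wrist_force: [-1.1, -0.3, -1.2]
width: 0.0319
finger_force: 30.0
```

```bash
python3 go.py .4997 .1365 .0305 .192
```

```text
t 30.1 pos [0.4996 0.1368 0.0326] yaw 0.189 tool move [0.0001 0.0003 0.0021] turn -0.003 width 0.0319 F [-1.1 -0.3 -1.2] ff 30.0
```

>>> send_path(
  motion=[
    [[0,0,0,0.002,0],[0,0,0,0,0],[0,0,0,0,0],[0.038,0,0,0,0],[0.047,0,0,0,0],[0.06,0,0,0,0],[0.06,0,0,0,0],[0.06,0,0,0,0],[0.06,0,0,-0.01,0],[0.06,0,0,-0.03,0],[0.06,0,0,-0.03,0],[0.06,0,0,-0.03,0],[0.06,0,0,-0.03,0],[0.06,0,0,0,0],[0.06,0,0,0,0]],
  ],
)

```text
time: 31.33
tool_pos: [0.5011, 0.1371, 0.1639]
ee_rot: [3.141, -0.006, 0.189]
wrist_force: [-0.3, -0.7, -0.7]
width: 0.0601
finger_force: 0.0
```

>>> send_path(
  motion=[
    [[0.06,-0.01,0.03,0,0],[0.06,-0.01,0.03,0,0],[0.06,-0.01,0.03,0,0],[0.06,-0.01,0.03,0,0],[0.06,-0.01,0.03,0,0],[0.06,-0.01,0.03,0,0],[0.06,-0.01,0.03,0,0],[0.06,0,0,0,0],[0.06,0,0,0,0],[0.06,0,0,0,0],[0.06,0,0,0,0],[0.06,0,0,0,0]],
  ],
)

```text
time: 32.33
tool_pos: [0.4702, -0.0813, 0.1602]
ee_rot: [-3.141, 0.001, 0.191]
wrist_force: [0.7, 0.0, 0.0]
width: 0.0601
finger_force: 0.0
```

Run:
```python
from bench import *
import cv2,numpy as np
s=snapshot("side")["color"][85:330,140:365];t=snapshot("top")["color"][140:262,130:430]
s=cv2.resize(s,None,fx=1.6,fy=1.6);t=cv2.resize(t,None,fx=1.4,fy=1.4)
im=np.zeros((max(s.shape[0],t.shape[0]),s.shape[1]+t.shape[1],3),np.uint8);im[:s.shape[0],:s.shape[1]]=s;im[:t.shape[0],s.shape[1]:]=t
cv2.imwrite("pics/end.png",im)
```

```text
(no output)
```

View pics/end.png

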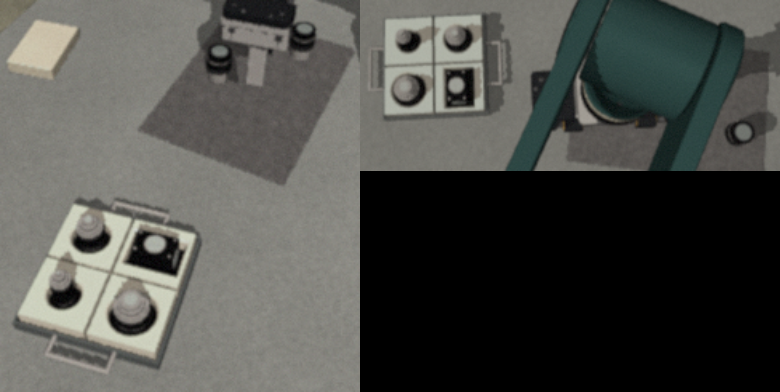

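All four parts stand upright and centred in their wells; the cube is at (155,247) in the side half and (457,87) in the top half. Both eyepieces are in place at (218,57) and (303,35), and the gripper is clear.

```bash
python3 -c "
from bench import *
print(close_job())"
```

```text
the job is handed in; nothing more can be done
None
```

I put the three objectives and the filter cube away upright in their own wells, left both eyepieces standing where they were, and handed the job in at about 32 s; the hand-in returned no verdict.

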